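# Return two volumes to their slipcases

### The arm

A 6-joint arm with a two-finger parallel gripper is mounted at the origin on the work surface. World frame = base frame: x ahead of the robot, y to its left, z up, the work surface at z = 0. Lengths are in m, angles in rad, forces in N, time in s.
With the tool pointing down it reaches from about 0.35 to 0.85 m from the base axis. Payload 8.1 kg.
Tool frame: the origin (TCP) lies between the finger pads; the fingertips stand 19 mm ahead of it and the grasp point (between the pads) is the TCP; z points along the fingers, y is the line along which they close (so a half turn about z gives the same grasp; the last joint's range is limited). The gripper opens to 93 mm and grips with 3 to 60 N. Pads are 15 mm wide; open, the fingers measure 128 mm over their backs; the gripper's body (75 mm by 188 mm) begins 65 mm behind the grasp point.
Start: joints at [1.243, 0.13, 1.488, -0, 1.523, -0.085], TCP at [0.144, 0.582, 0.238] pointing down, gripper open.
Joint ranges: [-2.96, 2.96], [-0.89, 2.26], [0.02, 2.5], [-1.34, 4.48], [0, 2.73], [-2.66, 2.66]. Speed limits (rad/s): [2.39, 2.39, 2.79, 3.14, 3.14, 3.14].

### API

Orientations are given as a rotation vector (axis times angle).
In Python, from rig import * gives the robot as it stands.
- The arm moves only by the tool arm_command, never from a script. Its argument "plan" is a list of rows, each a list of 7 numbers: the shift along the world's x, y, z each as a share of 0.3 m, from -1 to 1, then the turn, a rotation vector about the world's x, y, z each as a share of pi/2 rad, from -1 to 1, then the opening, from -1 (shut) to 1 (fully open). A call has exactly 10 rows; each row shifts and turns the commanded pose from where the row before left it; what a row does not reach is not made up. A row lasts 1/10 s, in which the tool goes at most 50 mm and 8.59 degrees, less where a joint would pass 70% of its speed; a pose out of reach is approached as far as the arm can. A call with a number of a shift or a turn outside -1 to 1 is refused whole. A call with a gripper value outside its range is refused whole. The fingers move at their own pace and stop on an object; "grip_force" is the grip in N (left out, the last holds). Time passes only in rows, so rows that do not move let the fingers close, or fill a call up. It gives the time, the measured TCP pose, the force, the opening and the grip force at its end, in the units of the state.
- state(): the state, without advancing time (a new reading comes with each control period).
- camera(name): name is "side" or "top"; returns (picture, depth): 420x560x3 uint8, blue, green, red; 420x560 float32, m along the optical axis (not along the pixel's ray), 0 where there is no reading.
- camera_params(name): a dict with "K" (3x3 intrinsics, pixels), "xyz" and "orientation" of the camera in the world. Camera axes: x right, y down, z forward; pixel columns grow to the right and rows downward; lengths in m; the calibration is good to about 2 mm. A picture is of the moment at which its call begins. camera_params takes no time and is no camera call.
- finish_job(): hands the job in; it is judged then, once.
The state is a dict: "t": time; "q": joint angles; "dq": joint speeds; "joint_torque": joint torques, N m; "tcp_pos": TCP position; "tcp_rot": TCP orientation; "ft_force": force on the tool from outside, world axes, zero at the start; "moment": the same for the moment, N m; "opening": finger opening in m; "finger_force": force on a finger pad.
Only numpy, scipy, OpenCV 4.12 (cv2) and the standard library are available. Lean on these libraries where they do the work, as an engineer would, in place of code of your own. Each camera call takes 0.05 s, during which the arm holds its last target. There are 200 camera calls.

### The job

Put the thick and the medium book from the desk rack back into the two slipcases on the sloping cradle, each into the case it closely fits, fore-edge first and pushed fully home so that the spine is flush with the case's mouth. Leave the slim book, which has no case, standing in the rack, do not disturb the globe, the mug or the paperweight, and let go of everything at the end.

Things in the scene. Friction and masses are not known exactly. Their poses are not given: they have to be found in the camera images.
- thick_book: hardback book, dark red cloth, cream pages, 36 mm thick, standing spine up in the rack; 140 mm head to tail, 100 mm from fore-edge to spine, 0.3 kg. Origin: centre of the fore-edge side it stands on. x: head to tail (either end), y: across its thickness, z: fore-edge to spine (up at the start)
- medium_book: hardback book, dark red cloth, cream pages, 26 mm thick, standing spine up in the rack; 140 mm head to tail, 100 mm from fore-edge to spine, 0.22 kg. Origin: centre of the fore-edge side it stands on. x: head to tail (either end), y: across its thickness, z: fore-edge to spine (up at the start)
- slim_book: hardback book, dark red cloth, cream pages, 16 mm thick, standing spine up in the rack; 140 mm head to tail, 100 mm from fore-edge to spine, 0.14 kg. Origin: centre of the fore-edge side it stands on. x: head to tail (either end), y: across its thickness, z: fore-edge to spine (up at the start). Has no case and stays in the rack
- thick_book_spine (a point): centre of the thick book's spine face, 100 mm above its origin along its z
- medium_book_spine (a point): centre of the medium book's spine face, 100 mm above its origin along its z
- wide_case: open grey board slipcase, fixed in the sloping cradle, for the 36 mm book: inside 39 x 143 mm, 99 mm deep, walls 4 mm, mouth bevelled. Origin: centre of the mouth, in the plane of its rim. z: straight out of the mouth (up, leaning 30 degrees to the cradle's low side), x: uphill along the mouth's long side, y: across it, level. A book fully home stands 1 mm proud
- narrow_case: open grey board slipcase, fixed in the sloping cradle, for the 26 mm book: inside 29 x 143 mm, 99 mm deep, walls 4 mm, mouth bevelled. Origin: centre of the mouth, in the plane of its rim. z: straight out of the mouth (up, leaning 30 degrees to the cradle's low side), x: uphill along the mouth's long side, y: across it, level. A book fully home stands 1 mm proud
- rack: fixed low wooden desk rack, 170 x 212 mm, origin under its centre. Base board 14 mm thick; three slots side by side along its y (centres at y = -68, 0, +68 mm), slots run along its x, each 62 mm wide between 6 mm dividers whose tops are 50 mm above the desk. One book stands in each slot, in any order
- cradle: fixed wooden cradle, 210 x 190 mm base, origin under its centre; its ramp, 170 mm wide, rises 30 degrees along its +x and carries both slipcases side by side (84 mm between centres, either order). The highest corner of a case is 205 mm above the desk, the mouths' centres 167 mm
- globe: small loose desk globe, ball 92 mm across on a 72 mm brass foot, 146 mm high, origin under its foot
- mug: loose white mug, 76 mm across, 85 mm high, handle at its +y, origin under its centre
- paperweight: loose brass paperweight with a knob, 60 mm across, 44 mm high, origin under its centre
Things that resemble listed ones, but are neither listed nor needed, are in the scene too. Leave any grey look-alike of the slim_book alone. What is shaped like the medium_book but pink is not meant.

How it is judged:
By the outcome, as a careful person would: the job done as asked, in the order asked, and still so for the second after the job is handed in, with the robot touching nothing.
It also fails if it takes over 72 s, if anything falls off the work surface, if the arm or the gripper's body presses on something with over 40 N, if the wrist force passes 120 N, or if a joint passes its speed limit or range.

## Working session

There is one attempt and no reset: what is moved stays moved. The work goes in short steps, Python scripts to look and compute and a tool call to move; the robot and the scene stay as the last step left them, time stands still between calls to the robot, and variables do not carry over. Pictures are saved under pics/ and viewed, at most 10 in all, crops included, and the job is handed in when it is done.

Besides the shell and the picture viewer there is one more tool, called after "Emit:" as name([rows], argument=value, ...), one row to a line, values as JSON. arm_command: Moves the arm, as the interface text tells. Shift numbers are shares of 0.3 m and turn numbers shares of pi/2 rad, none past 1 either way. Its arguments: {"type":"object","properties":{"plan":{"type":"array","items":{"type":"array","items":{"type":"number"}}},"grip_force":{"type":"number"}},"required":["plan"]}

```bash
mkdir -p pics; ls; python3 - <<'E'
from rig import *
import cv2,numpy as np
for n in("side","top"):
    p,d=camera(n); cv2.imwrite(f"pics/{n}0.png",p); np.save(f"pics/{n}0.npy",d)
    print(n,camera_params(n))
s=state(); print(s['t'],s['tcp_pos'],s['tcp_rot'],s['opening'])
E
```

```text
pics
side {'K': array([[517.90023759,   0.        , 279.29415255],
       [  0.        , 517.90023759, 218.48494567],
       [  0.        ,   0.        ,   1.        ]]), 'xyz': array([ 0.0175312 , -0.64320705,  1.02840895]), 'orientation': array([-2.24684026,  0.75793467, -0.32962052])}
top {'K': array([[509.18702804,   0.        , 273.65767001],
       [  0.        , 509.18702804, 214.6462926 ],
       [  0.        ,   0.        ,   1.        ]]), 'xyz': array([0.50012601, 0.10487817, 1.42869392]), 'orientation': array([-2.18710957,  2.21625817, -0.08665071])}
0.1 [0.14407703 0.58194628 0.23668439] [-3.80375299e-01 -3.11815358e+00  2.57639695e-03] 0.09320391249923025
```

View pics/top0.png

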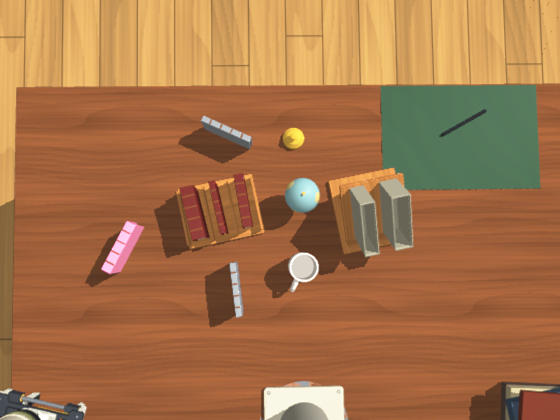

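View pics/side0.png

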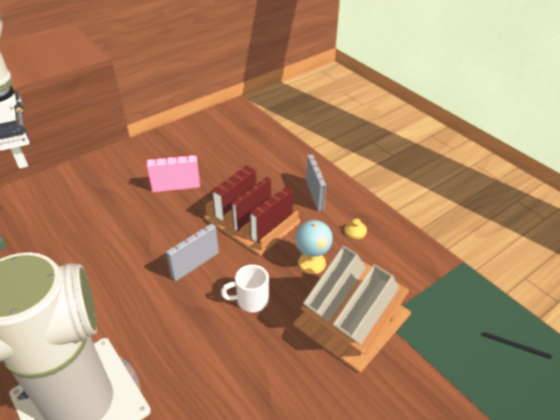

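The top view shows three dark red books in the rack at about (192,213), (217,210) and (243,200), and the cradle with two grey cases at (364,220) and (396,213). The pink book (122,247) and the grey ones (226,131) and (236,290) are decoys. Next I measure the red books and the cases.

```bash
cat > h.py <<'E'
from rig import *
import cv2,numpy as np
from scipy.spatial.transform import Rotation as R
def pts(n,d):
    c=camera_params(n);K=c['K'];v,u=np.mgrid[:d.shape[0],:d.shape[1]]
    P=np.dstack([(u-K[0,2])/K[0,0]*d,(v-K[1,2])/K[1,1]*d,d])
    return P@R.from_rotvec(c['orientation']).as_matrix().T+c['xyz']
def proj(n,X):
    c=camera_params(n);p=(np.atleast_2d(X)-c['xyz'])@R.from_rotvec(c['orientation']).as_matrix()
    return p[:,:2]/p[:,2:]*[c['K'][0,0],c['K'][1,1]]+c['K'][:2,2]
def ray(n,uv,z):
    c=camera_params(n);K=c['K'];uv=np.atleast_2d(uv)
    r=np.c_[(uv-K[:2,2])/[K[0,0],K[1,1]],np.ones(len(uv))]@R.from_rotvec(c['orientation']).as_matrix().T
    return c['xyz']+r*((z-c['xyz'][2])/r[:,2])[:,None]
E
python3 - <<'E'
from h import *
for n in("top","side"):
    im=cv2.imread(f"pics/{n}0.png");d=np.load(f"pics/{n}0.npy");P=pts(n,d)
    hsv=cv2.cvtColor(im,cv2.COLOR_BGR2HSV);Z=P[...,2]
    red=((hsv[...,0]<6)|(hsv[...,0]>170))&(hsv[...,1]>120)&(Z>.103)&(Z<.13)&(P[...,1]>.1)&(P[...,1]<.5)
    k,l,s,c=cv2.connectedComponentsWithStats(red.astype(np.uint8))
    print(n,"red")
    for i in range(1,k):
        if s[i,4]<40: continue
        X=P[l==i]; r=cv2.minAreaRect((X[:,:2]*1000).astype(np.float32)); print(s[i],np.round(X.mean(0),4),np.round(np.median(X[:,2]),4),r)
    g=(hsv[...,1]<60)&(Z>.11)&(Z<.22)&(P[...,1]<.05)&(P[...,0]>.35)&(P[...,0]<.7)&(P[...,1]>-.35)
    X=P[g];print(g.sum(),X.min(0),X.max(0))
    k,l,s,c=cv2.connectedComponentsWithStats(g.astype(np.uint8))
    for i in range(1,k):
        if s[i,4]<40: continue
        X=P[l==i];print(s[i],X.mean(0),X.min(0),X.max(0))
a=cv2.resize(cv2.imread("pics/top0.png")[160:262,165:425],None,fx=3,fy=3,interpolation=cv2.INTER_CUBIC)
b=cv2.resize(cv2.imread("pics/side0.png")[160:268,190:310],None,fx=2.5,fy=2.5,interpolation=cv2.INTER_CUBIC)
b2=cv2.resize(cv2.imread("pics/side0.png")[240:348,290:415],None,fx=2.5,fy=2.5,interpolation=cv2.INTER_CUBIC)
o=np.zeros((600,800,3),np.uint8);o[:a.shape[0],:a.shape[1]]=a;o[310:310+b.shape[0],:b.shape[1]]=b;o[310:310+b2.shape[0],400:400+b2.shape[1]]=b2
cv2.imwrite("pics/crop1.png",o)
E
```

```text
top red
[234 173  13  21 163] [0.6588 0.1643 0.1135] 0.1133 ((659.3778686523438, 164.41891479492188), (51.20817565917969, 24.088106155395508), 9.690775871276855)
[209 181   7   9  45] [0.6557 0.2361 0.1136] 0.1139 ((655.81494140625, 236.17208862304688), (20.791988372802734, 14.076704978942871), 7.006791591644287)
[180 185  15  11 111] [0.6424 0.3009 0.1134] 0.1133 ((642.3727416992188, 301.206787109375), (21.738479614257812, 34.222808837890625), 11.595083236694336)
[211 190  15  44 226] [0.5859 0.2206 0.1134] 0.1135 ((586.2605590820312, 221.09400939941406), (112.42691802978516, 14.806925773620605), 12.397833824157715)
[182 195  24  45 521] [0.5736 0.2844 0.1134] 0.1137 ((572.9679565429688, 285.1084289550781), (111.76310729980469, 35.92216110229492), 13.825061798095703)
[238 194  11  12  92] [0.6164 0.1574 0.1133] 0.1135 ((616.4295043945312, 157.42022705078125), (27.050783157348633, 24.228878021240234), 8.752391815185547)
[240 206  11  11  92] [0.5869 0.1524 0.1134] 0.1136 ((587.0126953125, 152.49542236328125), (24.706317901611328, 24.111618041992188), 8.784825325012207)
[242 217  10  
[... 885 characters left out ...]
639404296875, 20.427715301513672), 10.765970230102539)
[250 187  44  33 398] [0.6131 0.1524 0.1119] 0.1124 ((617.194580078125, 155.59828186035156), (139.1826629638672, 28.961772918701172), 8.667047500610352)
3643 [ 0.46722298 -0.27747104  0.11001008] [0.66750517 0.04018472 0.20500402]
[297 220  35  27 662] [ 0.6196785  -0.00741089  0.12661549] [ 0.58536079 -0.04087331  0.1101453 ] [0.66750517 0.04018472 0.1442788 ]
[ 304  247   60   68 1514] [ 0.55820553 -0.15637887  0.14662893] [ 0.46722298 -0.19083398  0.11001008] [ 0.63927051 -0.12445055  0.20500402]
[ 334  266   64   73 1467] [ 0.57712998 -0.23736088  0.14663529] [ 0.48132839 -0.27747104  0.11004074] [ 0.66047659 -0.20304409  0.2044119 ]
```

View pics/crop1.png

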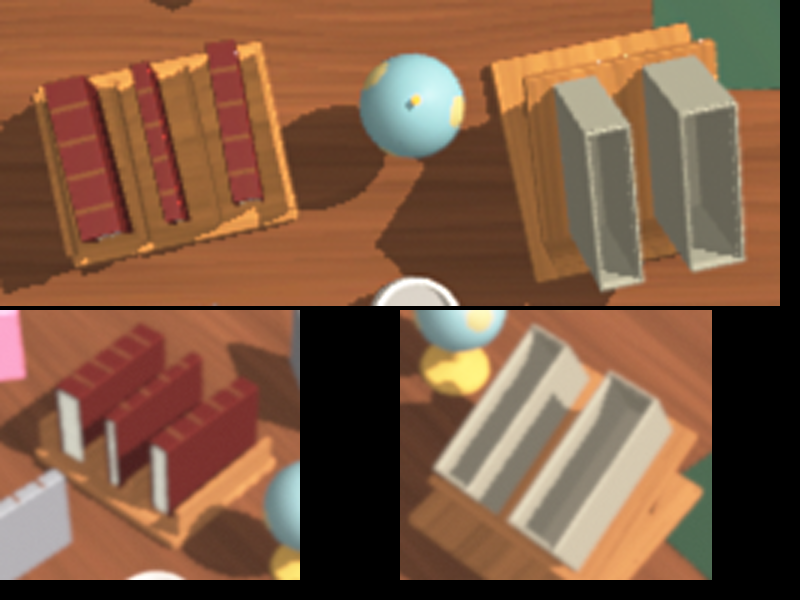

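Three books are red: thick at left (192,213) with about 36 mm measured, slim at (217,210) with about 15 mm, and medium at (243,200) with about 25 mm. The enlarged crop confirms the widths. The wide case is the right one (396,213) and the narrow case is the left one (364,220). Both mouths lean towards the robot. Next I fit the poses.

```bash
cat > fit.py <<'E'
from h import *
def rect(X2):
    # robust oriented rect (mm): angle from minAreaRect, extents from percentiles
    r=cv2.minAreaRect((X2*1000).astype(np.float32)); (w,h),a=r[1],r[2]
    if w<h: a-=90
    a=(a+90)%180-90; return a
for n in("top","side"):
    im=cv2.imread(f"pics/{n}0.png");d=np.load(f"pics/{n}0.npy");P=pts(n,d);Z=P[...,2]
    hsv=cv2.cvtColor(im,cv2.COLOR_BGR2HSV)
    for nm,c in(("thick",(.585,.285)),("slim",(.6,.222)),("medium",(.616,.156))):
        m=(abs(Z-.113)<.006)&(np.hypot(P[...,0]-c[0],P[...,1]-c[1])<.085)&(abs((P[...,1]-c[1])-.2*(P[...,0]-c[0]))<.03)
        X=P[m][:,:2];a=rect(X);t=np.radians(a);u=np.array([np.cos(t),np.sin(t)]);v=np.array([-u[1],u[0]])
        q=[np.percentile(X@w,[1,99]) for w in(u,v)]
        ce=u*q[0].mean()+v*q[1].mean();print(n,nm,"ang%.1f"%a,np.round(ce,4),"LxW",np.round([np.ptp(q[0]),np.ptp(q[1])],4),"z",np.round(np.median(P[m][:,2]),4),m.sum())
    for nm,c in(("wide",(.58,-.235)),("narrow",(.563,-.153))):
        g=(hsv[...,1]<70)&(Z>.115)&(abs(P[...,1]-c[1]-.2*(P[...,0]-c[0]))<.035)&(abs(P[...,0]-c[0])<.1)
        X=P[g];a=11.6
        for it in range(3):
            t=np.radians(a);ux=np.array([np.cos(t)*np.cos(np.pi/6),np.sin(t)*np.cos(np.pi/6),.5]);uy=np.array([-np.sin(t),np.cos(t),0]);uz=np.cross(ux,uy)
            s=X@uz; h=np.percentile(s,98); 
            m=abs(s-h+.001)<.005
            Q=X[m]-np.r_[c,.167]; p2=np.c_[Q@ux,Q@uy]; da=rect(p2); a+=da
        q=[(p2[:,i].max()+p2[:,i].min())/2 for i in(0,1)];L=[np.ptp(p2[:,i]) for i in (0,1)]
        ce=np.r_[c,.167]+ux*q[0]+uy*q[1]; ce+=uz*(np.median(s[m])-ce@uz)
        print(n,nm,"yaw%.1f"%a,"ctr",np.round(ce,4),"LxW",np.round(L,4),m.sum(),"lastda%.2f"%da)
E
python3 fit.py
```

```text
top thick ang13.8 [0.5858 0.2885] LxW [0.1363 0.0355] z 0.1137 741
top slim ang12.3 [0.5989 0.2247] LxW [0.1364 0.0158] z 0.1135 332
top medium ang9.3 [0.6164 0.1581] LxW [0.1369 0.0255] z 0.1135 528
top wide yaw11.1 ctr [ 0.5504 -0.241   0.1658] LxW [0.153  0.0489] 193 lastda-0.01
top narrow yaw10.9 ctr [ 0.5349 -0.1588  0.1669] LxW [0.1536 0.0381] 164 lastda-0.01
side thick ang15.2 [0.5856 0.2862] LxW [0.1385 0.0387] z 0.1128 487
side slim ang11.5 [0.5982 0.2226] LxW [0.137 0.019] z 0.1123 255
side medium ang8.9 [0.6156 0.1553] LxW [0.1357 0.028 ] z 0.1128 407
side wide yaw10.9 ctr [ 0.5499 -0.2431  0.1654] LxW [0.1505 0.0485] 283 lastda-0.01
side narrow yaw10.4 ctr [ 0.5339 -0.1604  0.1654] LxW [0.1504 0.0398] 258 lastda-0.02
```

```bash
cat > go.py <<'E'
from h import *
import sys
CASE={'wide':(.5502,-.242,.167),'narrow':(.5344,-.1596,.167)}; 
def tool(yaw,tilt):
    Rz=R.from_euler('z',yaw,degrees=True); return Rz*R.from_euler('y',-tilt,degrees=True)*R.from_euler('y',180,degrees=True)
# go.py x y z yaw tilt -> remaining shares ; or go.py case height(TCP above mouth along axis) [dx dy in case frame]
a=sys.argv[1:]
if a[0] in CASE:
    T=tool(10.85,30);B=T*R.from_euler('y',180,degrees=True);off=[float(v) for v in a[2:4]] or [0,0]
    p=np.array(CASE[a[0]])+B.apply([off[0],off[1],float(a[1])])
else: p=np.array(a[:3],float);T=tool(float(a[3]),float(a[4]))
s=state();C=R.from_rotvec(s['tcp_rot'])
print("target",np.round(p,4),"shift",np.round((p-s['tcp_pos'])/.3,3),"turn",np.round((T*C.inv()).as_rotvec()/(np.pi/2),3))
print("t",s['t'],"F",np.round(s['ft_force'],1),"M",np.round(s['moment'],2),"open",round(s['opening'],4),"ff",s['finger_force'],"q",np.round(s['q'],2))
E
python3 go.py .5857 .2873 .2 13.9 0
```

```text
target [0.5857 0.2873 0.2   ] shift [ 1.472 -0.982 -0.122] turn [ 0.001 -0.     0.309]
t 0.1 F [-0.4  0.5 -0.5] M [ 0.01  0.03 -0.02] open 0.0932 ff 0.0 q [ 1.24  0.13  1.49 -0.    1.52 -0.09]
```

Emit:
arm_command([
  [0.105, -0.07, 0, 0, 0, 0.031, 0.2],
  [0.105, -0.07, 0, 0, 0, 0.031, 0.2],
  [0.105, -0.07, 0, 0, 0, 0.031, 0.2],
  [0.105, -0.07, 0, 0, 0, 0.031, 0.2],
  [0.105, -0.07, 0, 0, 0, 0.031, 0.2],
  [0.105, -0.07, 0, 0, 0, 0.031, 0.2],
  [0.105, -0.07, 0, 0, 0, 0.031, 0.2],
  [0.105, -0.07, 0, 0, 0, 0.031, 0.2],
  [0.105, -0.07, 0, 0, 0, 0.031, 0.2],
  [0.105, -0.07, 0, 0, 0, 0.031, 0.2],
], grip_force=50)

```text
t: 1.1
tcp_pos: [0.4602, 0.3712, 0.2371]
tcp_rot: [0.386, -3.117, 0.001]
ft_force: [0.4, 0.9, -0.1]
opening: 0.0558
finger_force: 0.0
```

```bash
python3 go.py .5857 .2873 .2 13.9 0
```

```text
target [0.5857 0.2873 0.2   ] shift [ 0.418 -0.28  -0.124] turn [ 0.    -0.    -0.002]
t 1.1 F [ 0.4  0.9 -0.1] M [ 0.09  0.01 -0.01] open 0.0558 ff 0.0 q [ 0.59  0.11  1.51  0.    1.52 -1.22]
```

Emit:
arm_command([
  [0.105, -0.07, -0.03, 0, 0, 0, 0.2],
  [0.105, -0.07, -0.03, 0, 0, 0, 0.2],
  [0.105, -0.07, -0.03, 0, 0, 0, 0.2],
  [0.103, -0.07, -0.03, 0, 0, 0, 0.2],
  [0, 0, -0.05, 0, 0, 0, 0.2],
  [0, 0, -0.06, 0, 0, 0, 0.2],
  [0, 0, -0.06, 0, 0, 0, 0.2],
  [0, 0, -0.06, 0, 0, 0, 0.2],
  [0, 0, -0.06, 0, 0, 0, 0.2],
  [0, 0, -0.034, 0, 0, 0, 0.2],
])

```text
t: 2.1
tcp_pos: [0.5828, 0.2883, 0.1018]
tcp_rot: [0.383, -3.115, 0.001]
ft_force: [-0.2, -0.4, 0.0]
opening: 0.0557
finger_force: 0.0
```

```bash
python3 go.py .5857 .2873 .104 13.9 0
```

```text
target [0.5857 0.2873 0.104 ] shift [ 0.01  -0.003  0.007] turn [ 0.001 -0.002 -0.001]
t 2.1 F [-0.2 -0.4  0. ] M [ 0.01  0.02 -0.04] open 0.0557 ff 0.0 q [ 0.38  0.36  1.47  0.    1.31 -1.43]
```

Emit:
arm_command([
  [0.01, -0.003, 0.007, 0, 0, 0, 0.2],
  [0, 0, 0, 0, 0, 0, -1],
  [0, 0, 0, 0, 0, 0, -1],
  [0, 0, 0, 0, 0, 0, -1],
  [0, 0, 0, 0, 0, 0, -1],
  [0, 0, 0.03, 0, 0, 0, -1],
  [0, 0, 0.08, 0, 0, 0, -1],
  [0, 0, 0.1, 0, 0, 0, -1],
  [0, 0, 0.1, 0, 0, 0, -1],
  [0, 0, 0.1, 0, 0, 0, -1],
], grip_force=50)

```text
t: 3.1
tcp_pos: [0.5872, 0.2873, 0.2308]
tcp_rot: [0.382, -3.117, 0.0]
ft_force: [1.5, 1.1, -2.1]
opening: 0.0356
finger_force: 49.9
```

```bash
python3 go.py wide .11
```

```text
target [ 0.4962 -0.2524  0.2623] shift [-0.303 -1.799  0.105] turn [ 0.072 -0.326 -0.034]
t 3.1 F [ 1.5  1.1 -2.1] M [ 0.03 -0.06 -0.01] open 0.0356 ff 49.91912484169006 q [ 0.38  0.28  1.33 -0.    1.53 -1.44]
```

Emit:
arm_command([
  [0, 0, 0.12, 0, 0, 0, -1],
  [-0.01, -0.06, 0.12, 0, 0, 0, -1],
  [-0.03, -0.12, 0.03, 0.006, -0.027, -0.003, -1],
  [-0.03, -0.14, 0, 0.006, -0.027, -0.003, -1],
  [-0.03, -0.14, 0, 0.006, -0.027, -0.003, -1],
  [-0.03, -0.14, 0, 0.006, -0.027, -0.003, -1],
  [-0.03, -0.14, 0, 0.006, -0.027, -0.003, -1],
  [-0.03, -0.14, 0, 0.006, -0.027, -0.003, -1],
  [-0.03, -0.14, 0, 0.006, -0.027, -0.003, -1],
  [-0.03, -0.14, 0, 0.006, -0.027, -0.003, -1],
])

```text
t: 4.1
tcp_pos: [0.5116, -0.0617, 0.3109]
tcp_rot: [-0.288, 2.778, 0.046]
ft_force: [1.1, 0.5, -3.2]
opening: 0.0356
finger_force: 49.9
```

```bash
python3 go.py wide .14
```

```text
target [ 0.4815 -0.2552  0.2882] shift [-0.1   -0.645 -0.075] turn [ 0.024 -0.108 -0.01 ]
t 4.1 F [ 1.1  0.5 -3.2] M [-0.11  0.31 -0.  ] open 0.0356 ff 49.92216110229492 q [-0.34 -0.45  1.91  0.18  1.38 -2.13]
```

Emit:
arm_command([
  [-0.02, -0.12, 0, 0.005, -0.021, -0.002, -1],
  [-0.02, -0.12, 0, 0.005, -0.021, -0.002, -1],
  [-0.02, -0.12, 0, 0.005, -0.021, -0.002, -1],
  [-0.02, -0.12, -0.02, 0.005, -0.021, -0.002, -1],
  [-0.015, -0.1, -0.02, 0.003, -0.015, -0.002, -1],
  [0, -0.03, -0.02, 0, 0, 0, -1],
  [0, 0, 0, 0, 0, 0, -1],
  [0, 0, 0, 0, 0, 0, -1],
  [0, 0, 0, 0, 0, 0, -1],
  [0, 0, 0, 0, 0, 0, -1],
])

```text
t: 5.1
tcp_pos: [0.4847, -0.2423, 0.2932]
tcp_rot: [-0.253, 2.624, 0.068]
ft_force: [0.2, -0.2, -1.6]
opening: 0.0358
finger_force: 49.9
```

```bash
python3 go.py wide .14; python3 - <<'E'
from h import *
o=np.zeros((600,800,3),np.uint8)
for i,n in enumerate(("side","top")):
    p,d=camera(n);cv2.imwrite(f"pics/{n}1.png",p);np.save(f"pics/{n}1.npy",d)
    c=proj(n,[.54,-.24,.2])[0].astype(int);x,y=max(c[0]-65,0),max(c[1]-80,0)
    q=cv2.resize(p[y:y+160,x:x+130],None,fx=3,fy=3);o[:q.shape[0],i*400:i*400+q.shape[1]]=q;print(x,y)
cv2.imwrite("pics/crop2.png",o)
E
```

```text
target [ 0.4815 -0.2552  0.2882] shift [-0.011 -0.043 -0.017] turn [ 0.001 -0.01  -0.002]
t 5.1 F [ 0.2 -0.2 -1.6] M [ 0.    0.5  -0.01] open 0.0358 ff 49.91988480091095 q [-0.84 -0.39  1.94  0.45  1.34 -2.66]
295 211
340 145
```

View pics/crop2.png

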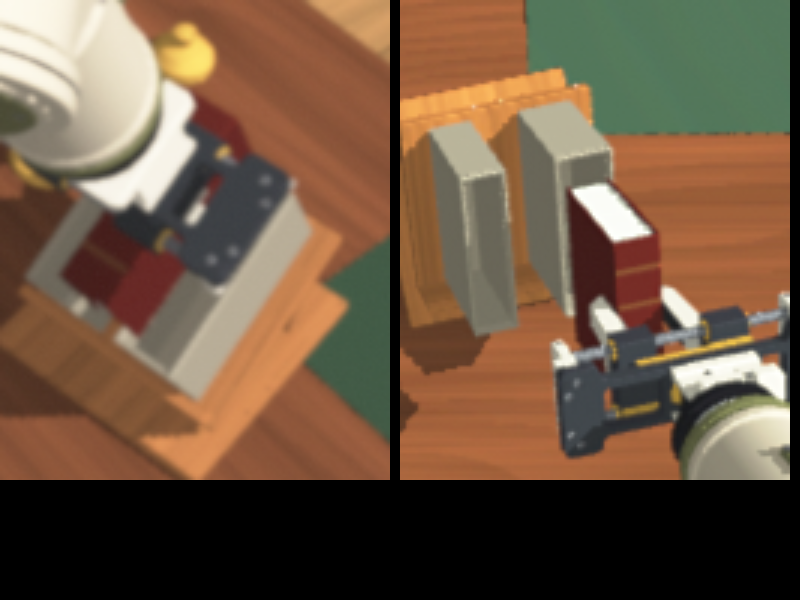

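The book is held well. The top crop shows it over the wide case mouth, around pixel (400,220). Joint 6 is at its limit, so I turn the book half round about the tool axis; either end of the book may lead.

Emit:
arm_command([
  [0, 0, 0.08, 0.044, 0.0085, -0.078, -1],
  [0, 0, 0.05, 0.044, 0.0085, -0.078, -1],
  [0, 0, 0, 0.044, 0.0085, -0.078, -1],
  [0, 0, 0, 0.044, 0.0085, -0.078, -1],
  [0, 0, 0, 0.044, 0.0085, -0.078, -1],
  [0, 0, 0, 0.044, 0.0085, -0.078, -1],
  [0, 0, 0, 0.044, 0.0085, -0.078, -1],
  [0, 0, 0, 0.044, 0.0085, -0.078, -1],
  [0, 0, 0, 0.044, 0.0085, -0.078, -1],
  [0, 0, 0, 0.044, 0.0085, -0.078, -1],
])

```text
t: 6.2
tcp_pos: [0.4843, -0.243, 0.3318]
tcp_rot: [1.575, 2.242, 0.541]
ft_force: [0.9, 0.1, -2.0]
opening: 0.0359
finger_force: 49.9
```

```bash
sed -i 's/T=tool(10.85,30);B=T\*R.from_euler(.y.,180,degrees=True)/T=tool(10.85,30);B=T*R.from_euler("y",180,degrees=True);T=T*R.from_euler("z",180,degrees=True)/' go.py;  python3 go.py wide .14
```

```text
target [ 0.4815 -0.2552  0.2882] shift [-0.01  -0.041 -0.145] turn [ 0.53   0.109 -0.954]
t 6.2 F [ 0.9  0.1 -2. ] M [-0.11  0.59 -0.02] open 0.0359 ff 49.91101026535034 q [-0.86 -0.39  1.88  0.46  1.41 -1.23]
```

Emit:
arm_command([
  [0, 0, 0, 0.045, 0.009, -0.08, -1],
  [0, 0, 0, 0.045, 0.009, -0.08, -1],
  [0, 0, 0, 0.045, 0.009, -0.08, -1],
  [0, 0, 0, 0.045, 0.009, -0.08, -1],
  [0, 0, 0, 0.045, 0.009, -0.08, -1],
  [0, 0, 0, 0.045, 0.009, -0.08, -1],
  [0, 0, 0, 0.045, 0.009, -0.08, -1],
  [0, 0, 0, 0.045, 0.009, -0.08, -1],
  [0, 0, 0, 0.045, 0.009, -0.08, -1],
  [0, 0, 0, 0.045, 0.009, -0.08, -1],
])

```text
t: 7.2
tcp_pos: [0.4843, -0.243, 0.3318]
tcp_rot: [2.933, 0.694, 0.821]
ft_force: [0.1, -0.1, -1.8]
opening: 0.0359
finger_force: 49.9
```

```bash
python3 go.py wide .14
```

```text
target [ 0.4815 -0.2552  0.2882] shift [-0.01  -0.041 -0.145] turn [ 0.082  0.022 -0.152]
t 7.2 F [ 0.1 -0.1 -1.8] M [-0.15  0.65 -0.06] open 0.0359 ff 49.912991523742676 q [-0.86 -0.41  1.9   0.47  1.39  0.22]
```

Emit:
arm_command([
  [-0.005, -0.02, 0, 0.041, 0.011, -0.076, -1],
  [-0.005, -0.021, 0, 0.041, 0.011, -0.076, -1],
  [0, 0, -0.05, 0, 0, 0, -1],
  [0, 0, -0.05, 0, 0, 0, -1],
  [0, 0, -0.045, 0, 0, 0, -1],
  [0, 0, 0, 0, 0, 0, -1],
  [0, 0, 0, 0, 0, 0, -1],
  [0, 0, 0, 0, 0, 0, -1],
  [0, 0, 0, 0, 0, 0, -1],
  [0, 0, 0, 0, 0, 0, -1],
])

```text
t: 8.2
tcp_pos: [0.4814, -0.256, 0.2888]
tcp_rot: [-2.976, -0.292, -0.798]
ft_force: [0.2, 0.5, -1.6]
opening: 0.0357
finger_force: 49.9
```

```bash
python3 go.py wide .14; cat > held.py <<'E'
import sys
from h import *
# held book in case frame of <case>: red points of either view relative to mouth centre
CASE={'wide':(.5502,-.242,.167),'narrow':(.5344,-.1596,.167)}
a=np.radians(10.85);B=(R.from_euler('z',a)*R.from_euler('y',-30,degrees=True)).as_matrix()
c=np.array(CASE[sys.argv[1]]);k=sys.argv[2];o=np.zeros((600,800,3),np.uint8)
print("tcp in case frame",np.round((state()['tcp_pos']-c)@B*1000,1))
for i,n in enumerate(("side","top")):
    p,d=camera(n);cv2.imwrite(f"pics/{n}{k}.png",p);np.save(f"pics/{n}{k}.npy",d)
    P=(pts(n,d)-c)@B*1000;hsv=cv2.cvtColor(p,cv2.COLOR_BGR2HSV)
    m=(abs(P[...,0])<110)&(abs(P[...,1])<40)&(P[...,2]>8)&(P[...,2]<175)&(d>0)
    red=m&((hsv[...,0]<7)|(hsv[...,0]>170))&(hsv[...,1]>110);X=P[red]
    if len(X): print(n,"red",len(X),"pct1",np.round(np.percentile(X,1,0),1),"pct99",np.round(np.percentile(X,99,0),1))
    for lo in range(-10,110,20):
        Y=X[(X[:,2]>=lo)&(X[:,2]<lo+20)]
        if len(Y)>20: print("  z",lo,len(Y),"x",np.round(np.percentile(Y[:,0],[2,98]),1),"y",np.round(np.percentile(Y[:,1],[2,98]),1))
    u=proj(n,c+B@[0,0,.05])[0].astype(int);x,y=max(u[0]-65,0),max(u[1]-80,0)
    q=cv2.resize(p[y:y+160,x:x+130],None,fx=3,fy=3);o[:q.shape[0],i*400:i*400+q.shape[1]]=q
cv2.imwrite(f"pics/crop{k}.png",o)
E
python3 held.py wide 3
```

```text
target [ 0.4815 -0.2552  0.2882] shift [ 0.     0.003 -0.002] turn [ 0.003  0.    -0.003]
t 8.2 F [ 0.2  0.5 -1.6] M [-0.15  0.62 -0.  ] open 0.0357 ff 49.920029640197754 q [-0.88 -0.38  1.95  0.47  1.33  0.44]
tcp in case frame [ 1.000e-01 -8.000e-01  1.406e+02]
side red 1038 pct1 [-65.7 -20.5  53.8] pct99 [ 71.7  15.1 149.2]
  z 50 77 x [-64.9  72.1] y [-20.8 -18.4]
  z 70 95 x [-64.9  70.5] y [-20.5 -18.7]
  z 90 121 x [-64.   70.6] y [-20.4 -18.4]
top red 876 pct1 [-58.2 -17.2  52.7] pct99 [ 73.   18.8 149.2]
  z 50 110 x [-59.2  73.2] y [15.6 18.2]
  z 70 126 x [-58.3  71.5] y [15.6 18.7]
  z 90 92 x [-48.8  72.4] y [ 9.9 18.6]
```

View pics/crop3.png

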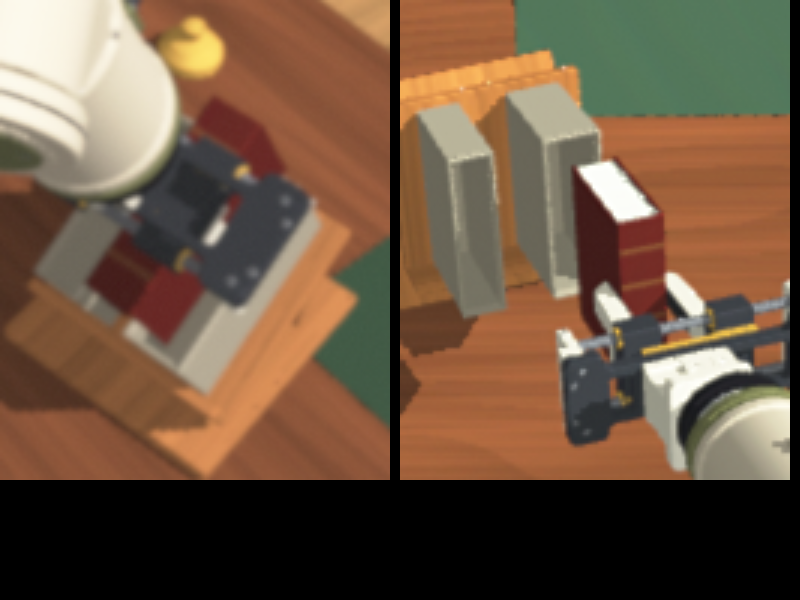

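Emit:
arm_command([
  [-0.006, 0.002, -0.003, 0.003, 0, -0.003, -1],
  [0.0185, 0.0035, -0.0325, 0, 0, 0, -1],
  [0.0185, 0.0035, -0.0325, 0, 0, 0, -1],
  [0.0185, 0.0035, -0.0325, 0, 0, 0, -1],
  [0.0185, 0.0035, -0.0325, 0, 0, 0, -1],
  [0.005, 0.001, -0.0087, 0, 0, 0, -1],
  [0.005, 0.001, -0.0087, 0, 0, 0, -1],
  [0.005, 0.001, -0.0087, 0, 0, 0, -1],
  [0.005, 0.001, -0.0087, 0, 0, 0, -1],
  [0.005, 0.001, -0.0087, 0, 0, 0, -1],
])

```text
t: 9.3
tcp_pos: [0.509, -0.2498, 0.2351]
tcp_rot: [-2.974, -0.282, -0.797]
ft_force: [-2.7, -0.2, -1.6]
opening: 0.0358
finger_force: 49.9
```

```bash
python3 go.py wide .08 -.0017 .0002
```

```text
target [ 0.5094 -0.2496  0.2354] shift [0.002 0.001 0.001] turn [-0.001 -0.    -0.   ]
t 9.3 F [-2.7 -0.2 -1.6] M [-0.15  1.1   0.01] open 0.0358 ff 49.92137789726257 q [-0.82 -0.3   1.98  0.47  1.2   0.44]
```

Emit:
arm_command([
  [0.003, 0.001, -0.0095, 0, 0, 0, -1],
  [0.005, 0.001, -0.0087, 0, 0, 0, -1],
  [0.005, 0.001, -0.0087, 0, 0, 0, -1],
  [0.005, 0.001, -0.0087, 0, 0, 0, -1],
  [0.005, 0.001, -0.0087, 0, 0, 0, -1],
  [0.005, 0.001, -0.0087, 0, 0, 0, -1],
  [0.005, 0.001, -0.0087, 0, 0, 0, -1],
  [0.005, 0.001, -0.0087, 0, 0, 0, -1],
  [0.005, 0.001, -0.0087, 0, 0, 0, -1],
  [0.005, 0.001, -0.0087, 0, 0, 0, -1],
])

```text
t: 10.3
tcp_pos: [0.5235, -0.2464, 0.2085]
tcp_rot: [-2.973, -0.282, -0.797]
ft_force: [-0.9, 0.1, -2.2]
opening: 0.0357
finger_force: 49.9
```

```bash
python3 go.py wide .026 -.0022 .0002
```

```text
target [ 0.5355 -0.2446  0.1884] shift [ 0.04   0.006 -0.067] turn [-0.001 -0.    -0.   ]
t 10.3 F [-0.9  0.1 -2.2] M [-0.09  0.61  0.01] open 0.0357 ff 49.92026925086975 q [-0.79 -0.25  1.99  0.48  1.13  0.44]
```

Emit:
arm_command([
  [0.008, 0.0013, -0.0134, 0, 0, 0, -1],
  [0.008, 0.0013, -0.0134, 0, 0, 0, -1],
  [0.008, 0.0013, -0.0134, 0, 0, 0, -1],
  [0.008, 0.0013, -0.0134, 0, 0, 0, -1],
  [0.008, 0.0013, -0.0134, 0, 0, 0, -1],
  [0, 0, 0, 0, 0, 0, -1],
  [0, 0, 0, 0, 0, 0, 0.1],
  [0, 0, 0, 0, 0, 0, 0.1],
  [0, 0, 0, 0, 0, 0, 0.1],
  [0, 0, 0, 0, 0, 0, 0.1],
])

```text
t: 11.3
tcp_pos: [0.5357, -0.2448, 0.1893]
tcp_rot: [-2.974, -0.282, -0.798]
ft_force: [0.7, -0.2, 0.1]
opening: 0.0503
finger_force: 0.0
```

```bash
python3 go.py wide .075 0 0.0005; python3 held.py wide 4
```

```text
target [ 0.5133 -0.2486  0.232 ] shift [-0.075 -0.013  0.142] turn [-0.001  0.    -0.   ]
t 11.3 F [ 0.7 -0.2  0.1] M [-0.03  0.36 -0.02] open 0.0503 ff 0.0 q [-0.77 -0.2   1.99  0.48  1.09  0.44]
tcp in case frame [-1.7 -0.  26.7]
side red 1 pct1 [ -1.  -27.  113.2] pct99 [ -1.  -27.  113.2]
```

View pics/crop4.png

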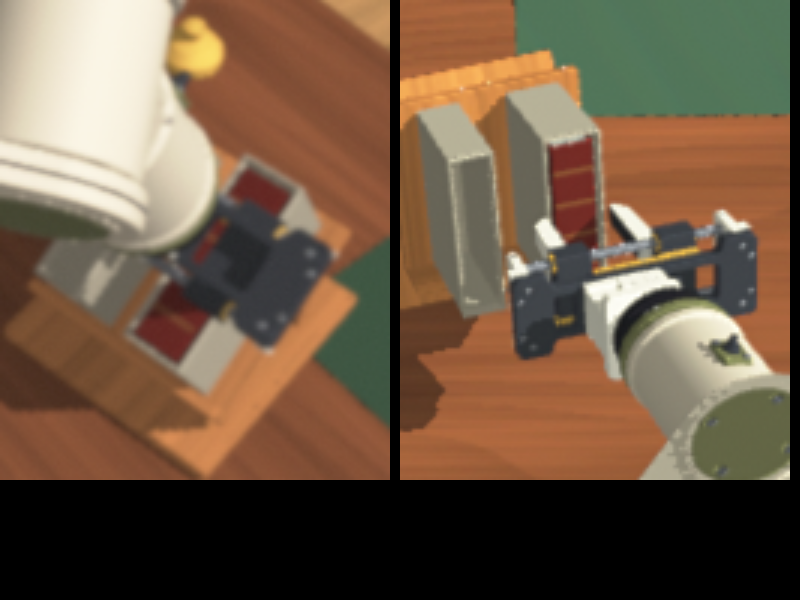

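The thick book slid in by itself; the top crop shows its spine level with the mouth at about (395,200). I give it a light push with closed fingers to confirm it is home.

Emit:
arm_command([
  [-0.0125, -0.0024, 0.0217, 0, 0, 0, 0.1],
  [-0.0125, -0.0024, 0.0217, 0, 0, 0, 0.1],
  [0.0048, 0.001, 0.003, 0, 0, 0, -1],
  [0, 0, 0, 0, 0, 0, -1],
  [0, 0, 0, 0, 0, 0, -1],
  [0, 0, 0, 0, 0, 0, -1],
  [0.008, 0.0015, -0.0144, 0, 0, 0, -1],
  [0.008, 0.0015, -0.0144, 0, 0, 0, -1],
  [0.008, 0.0015, -0.0144, 0, 0, 0, -1],
  [0.005, 0.001, -0.0087, 0, 0, 0, -1],
], grip_force=10)

```text
t: 12.4
tcp_pos: [0.5381, -0.2436, 0.1859]
tcp_rot: [-2.973, -0.282, -0.795]
ft_force: [0.0, -0.1, 0.2]
opening: 0.0006
finger_force: 0.0
```

```bash
python3 go.py wide .02 0 0.0005
```

```text
target [ 0.5403 -0.2434  0.1843] shift [ 0.007  0.001 -0.005] turn [-0.002 -0.001 -0.   ]
t 12.4 F [ 0.  -0.1  0.2] M [-0.09  0.41  0.05] open 0.0006 ff 0.0 q [-0.77 -0.2   1.99  0.48  1.08  0.44]
```

Emit:
arm_command([
  [0.0016, 0.0003, -0.0029, 0, 0, 0, -1],
  [0.0016, 0.0003, -0.0029, 0, 0, 0, -1],
  [0.0016, 0.0003, -0.0029, 0, 0, 0, -1],
  [0, 0, 0, 0, 0, 0, -1],
  [0, 0, 0, 0, 0, 0, -1],
  [0, 0, 0, 0, 0, 0, -1],
  [0, 0, 0, 0, 0, 0, -1],
  [0, 0, 0, 0, 0, 0, -1],
  [0, 0, 0, 0, 0, 0, -1],
  [0, 0, 0, 0, 0, 0, -1],
])

```text
t: 13.4
tcp_pos: [0.5394, -0.244, 0.1849]
tcp_rot: [-2.974, -0.283, -0.797]
ft_force: [-5.5, 0.3, 3.7]
opening: 0.0005
finger_force: 2.9
```

```bash
python3 go.py wide .02 0 0.0005
```

```text
target [ 0.5403 -0.2434  0.1843] shift [ 0.003  0.002 -0.002] turn [-0.001 -0.    -0.   ]
t 13.4 F [-5.5  0.3  3.7] M [0.1  0.81 0.12] open 0.0005 ff 2.854620690923184 q [-0.77 -0.19  1.99  0.48  1.07  0.44]
```

Emit:
arm_command([
  [0.0016, 0.0003, -0.0029, 0, 0, 0, -1],
  [0.0016, 0.0003, -0.0029, 0, 0, 0, -1],
  [0, 0, 0, 0, 0, 0, -1],
  [-0.03, -0.006, 0.055, 0, 0, 0, -1],
  [-0.05, -0.01, 0.09, 0, 0, 0, -1],
  [-0.05, -0.01, 0.09, 0, 0, 0, -1],
  [-0.04, 0, 0.09, 0, 0, 0, -1],
  [0, 0.05, 0.09, 0, 0, 0, -1],
  [0.02, 0.1, 0.02, 0, 0, 0, -0.1],
  [0.03, 0.13, 0, 0, 0, 0, -0.1],
])

```text
t: 14.4
tcp_pos: [0.5049, -0.1684, 0.3159]
tcp_rot: [-2.976, -0.279, -0.802]
ft_force: [1.1, 0.4, -0.0]
opening: 0.012
finger_force: 0.0
```

```bash
sed -i 's/T=tool(float(a\[3\]),float(a\[4\]))/T=tool(float(a[3]),float(a[4]))*R.from_euler("z",180,degrees=True)/' go.py; python3 go.py .616 .1567 .2 9.1 0; python3 held.py wide 5;python3 - <<'E'
from h import *
d=np.load("pics/top5.npy");P=pts("top",d);im=cv2.imread("pics/top5.png");hsv=cv2.cvtColor(im,cv2.COLOR_BGR2HSV)
c=np.array([.5502,-.242,.167]);B=(R.from_euler('z',10.85,degrees=True)*R.from_euler('y',-30,degrees=True)).as_matrix()
Q=(P-c)@B*1000;i=(abs(Q[...,0])<68)&(abs(Q[...,1])<16)&(abs(Q[...,2])<40)
print("spine z in case frame: n,median,p5,p95",i.sum(),np.percentile(Q[i][:,2],[50,5,95]))
r=(abs(Q[...,0])<80)&(abs(abs(Q[...,1])-21.5)<2)&(abs(Q[...,2])<8);print("rim",r.sum(),np.median(Q[r][:,2]))
E
```

```text
target [0.616  0.1567 0.2   ] shift [ 0.37   1.084 -0.386] turn [-0.057  0.33  -0.017]
t 14.4 F [ 1.1  0.4 -0. ] M [-0.02  0.38 -0.  ] open 0.012 ff 0.0 q [-0.68 -0.49  1.99  0.41  1.31  0.66]
tcp in case frame [ 47.9  80.8 144.2]
spine z in case frame: n,median,p5,p95 538 [ 1.05526182 -3.55619032  4.65958517]
rim 129 -1.593290424174865
```

Emit:
arm_command([
  [0.046, 0.135, 0, -0.007, 0.041, -0.002, 0],
  [0.046, 0.135, 0, -0.007, 0.041, -0.002, 0],
  [0.046, 0.135, 0, -0.007, 0.041, -0.002, 0],
  [0.046, 0.135, 0, -0.007, 0.041, -0.002, 0],
  [0.046, 0.135, 0, -0.007, 0.041, -0.002, 0],
  [0.046, 0.135, -0.05, -0.007, 0.041, -0.002, 0],
  [0.046, 0.135, -0.08, -0.007, 0.041, -0.002, 0],
  [0.045, 0.09, -0.1, -0.007, 0.041, -0.002, 0],
  [0, 0, -0.1, 0, 0, 0, 0],
  [0, 0, 0, 0, 0, 0, 0],
], grip_force=50)

```text
t: 15.5
tcp_pos: [0.6118, 0.1431, 0.2064]
tcp_rot: [-3.127, -0.256, 0.018]
ft_force: [-1.3, -0.5, -0.1]
opening: 0.0466
finger_force: 0.0
```

```bash
python3 go.py .616 .1567 .104 9.1 0
```

```text
target [0.616  0.1567 0.104 ] shift [ 0.014  0.045 -0.341] turn [-0.002 -0.008 -0.003]
t 15.5 F [-1.3 -0.5 -0.1] M [-0.09  0.21  0.03] open 0.0466 ff 0.0 q [0.15 0.23 1.43 0.01 1.49 1.55]
```

Emit:
arm_command([
  [0.007, 0.023, 0, -0.001, -0.004, -0.0015, 0],
  [0.007, 0.022, -0.02, -0.001, -0.004, -0.0015, 0],
  [0, 0, -0.07, 0, 0, 0, 0],
  [0, 0, -0.07, 0, 0, 0, 0],
  [0, 0, -0.07, 0, 0, 0, 0],
  [0, 0, -0.07, 0, 0, 0, 0],
  [0, 0, -0.04, 0, 0, 0, 0],
  [0, 0, 0, 0, 0, 0, 0],
  [0, 0, 0, 0, 0, 0, 0],
  [0, 0, 0, 0, 0, 0, 0],
])

```text
t: 16.5
tcp_pos: [0.62, 0.1568, 0.1144]
tcp_rot: [-3.13, -0.247, -0.026]
ft_force: [0.8, -0.0, -0.2]
opening: 0.0464
finger_force: 0.0
```

```bash
python3 go.py .616 .1567 .104 9.1 0
```

```text
target [0.616  0.1567 0.104 ] shift [-0.013 -0.    -0.035] turn [-0.002  0.01   0.001]
t 16.5 F [ 0.8 -0.  -0.2] M [ 0.02  0.16 -0.01] open 0.0464 ff 0.0 q [ 0.17  0.31  1.52 -0.    1.3   1.58]
```

Emit:
arm_command([
  [-0.013, 0, -0.018, -0.002, 0.01, 0.001, 0],
  [0, 0, -0.017, 0, 0, 0, 0],
  [0, 0, 0, 0, 0, 0, -1],
  [0, 0, 0, 0, 0, 0, -1],
  [0, 0, 0, 0, 0, 0, -1],
  [0, 0, 0, 0, 0, 0, -1],
  [0, 0, 0.03, 0, 0, 0, -1],
  [0, 0, 0.08, 0, 0, 0, -1],
  [0, 0, 0.1, 0, 0, 0, -1],
  [0, 0, 0.1, 0, 0, 0, -1],
])

```text
t: 17.5
tcp_pos: [0.6144, 0.1565, 0.1956]
tcp_rot: [3.131, 0.249, -0.006]
ft_force: [0.8, -0.6, -3.2]
opening: 0.0257
finger_force: 50.0
```

```bash
python3 go.py narrow .14
```

```text
target [ 0.4657 -0.1728  0.2882] shift [-0.496 -1.098  0.309] turn [ 0.059 -0.331  0.019]
t 17.5 F [ 0.8 -0.6 -3.2] M [-0.02  0.09 -0.02] open 0.0257 ff 49.95645046234131 q [ 0.17  0.25  1.43 -0.    1.46  1.58]
```

Emit:
arm_command([
  [0, 0, 0.13, 0, 0, 0, -1],
  [0, 0, 0.13, 0, 0, 0, -1],
  [-0.03, -0.06, 0.13, 0, 0, 0, -1],
  [-0.06, -0.13, 0.03, 0.008, -0.046, 0.003, -1],
  [-0.06, -0.13, 0, 0.008, -0.046, 0.003, -1],
  [-0.06, -0.13, 0, 0.008, -0.046, 0.003, -1],
  [-0.06, -0.13, 0, 0.008, -0.046, 0.003, -1],
  [-0.06, -0.13, 0, 0.008, -0.046, 0.003, -1],
  [-0.06, -0.13, 0, 0.008, -0.046, 0.003, -1],
  [-0.06, -0.13, 0, 0.008, -0.046, 0.003, -1],
])

```text
t: 18.5
tcp_pos: [0.4788, -0.1351, 0.3215]
tcp_rot: [-2.982, -0.291, -0.785]
ft_force: [0.5, -0.5, -3.2]
opening: 0.0261
finger_force: 50.0
```

```bash
python3 go.py narrow .14
```

```text
target [ 0.4657 -0.1728  0.2882] shift [-0.044 -0.125 -0.111] turn [ 0.004 -0.005 -0.002]
t 18.5 F [ 0.5 -0.5 -3.2] M [-0.17  0.67  0.02] open 0.0261 ff 49.96186316013336 q [-0.65 -0.61  2.05  0.38  1.36  0.71]
```

Emit:
arm_command([
  [-0.022, -0.06, 0, 0.002, -0.002, -0.001, -1],
  [-0.022, -0.062, 0, 0.002, -0.002, -0.001, -1],
  [0, 0, -0.04, 0, 0, 0, -1],
  [0, 0, -0.04, 0, 0, 0, -1],
  [0, 0, -0.03, 0, 0, 0, -1],
  [0, 0, 0, 0, 0, 0, -1],
  [0, 0, 0, 0, 0, 0, -1],
  [0, 0, 0, 0, 0, 0, -1],
  [0, 0, 0, 0, 0, 0, -1],
  [0, 0, 0, 0, 0, 0, -1],
])

```text
t: 19.5
tcp_pos: [0.4669, -0.1709, 0.2882]
tcp_rot: [-2.976, -0.282, -0.788]
ft_force: [-0.3, 0.1, -3.1]
opening: 0.026
finger_force: 50.0
```

```bash
python3 go.py narrow .14;  python3 held.py narrow 6
```

```text
target [ 0.4657 -0.1728  0.2882] shift [-0.004 -0.006  0.   ] turn [-0.001 -0.004  0.   ]
t 19.5 F [-0.3  0.1 -3.1] M [-0.07  0.68  0.03] open 0.026 ff 49.95687425136566 q [-0.75 -0.58  2.09  0.43  1.33  0.59]
tcp in case frame [  1.3   1.6 139.2]
side red 895 pct1 [-67.3 -12.8  59.2] pct99 [ 71.3  12.  153.3]
  z 50 55 x [-67.2  70.2] y [-12.4   9.6]
  z 70 100 x [-67.1  70.5] y [-12.6  11.8]
  z 90 109 x [-67.  70.] y [-12.7  -9.9]
top red 602 pct1 [-54.9 -10.2  58.1] pct99 [ 72.6  16.2 154.4]
  z 50 58 x [-58.5  72.3] y [-5.8 16.3]
  z 70 83 x [-56.2  70.3] y [14.1 16.2]
  z 90 61 x [-0.3 72.6] y [-4.6 16.3]
```

View pics/crop6.png

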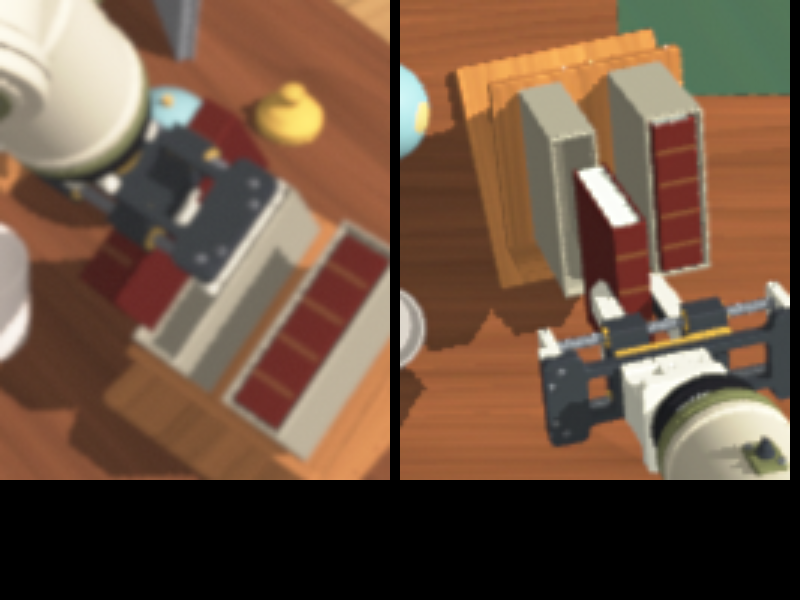

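Emit:
arm_command([
  [-0.002, -0.005, -0.002, -0.001, -0.004, 0, -1],
  [0.0185, 0.0035, -0.0325, 0, 0, 0, -1],
  [0.0185, 0.0035, -0.0325, 0, 0, 0, -1],
  [0.0185, 0.0035, -0.0325, 0, 0, 0, -1],
  [0.0185, 0.0035, -0.0325, 0, 0, 0, -1],
  [0.005, 0.001, -0.0087, 0, 0, 0, -1],
  [0.005, 0.001, -0.0087, 0, 0, 0, -1],
  [0.005, 0.001, -0.0087, 0, 0, 0, -1],
  [0.005, 0.001, -0.0087, 0, 0, 0, -1],
  [0.005, 0.001, -0.0087, 0, 0, 0, -1],
])

```text
t: 20.6
tcp_pos: [0.4953, -0.1673, 0.235]
tcp_rot: [-2.977, -0.282, -0.795]
ft_force: [-5.6, -0.9, -2.2]
opening: 0.0258
finger_force: 50.0
```

```bash
python3 go.py narrow .07 0.0003 .0002
```

```text
target [ 0.5002 -0.1659  0.2278] shift [ 0.017  0.005 -0.024] turn [ 0.001 -0.001  0.   ]
t 20.6 F [-5.6 -0.9 -2.2] M [-0.31  1.49 -0.01] open 0.0258 ff 49.95988368988037 q [-0.7  -0.49  2.13  0.43  1.19  0.59]
```

Emit:
arm_command([
  [-0.003, -0.0005, -0.0015, 0, 0, 0, -1],
  [0.005, 0.001, -0.0087, 0, 0, 0, -1],
  [0.005, 0.001, -0.0087, 0, 0, 0, -1],
  [0.005, 0.001, -0.0087, 0, 0, 0, -1],
  [0.005, 0.001, -0.0087, 0, 0, 0, -1],
  [0.005, 0.001, -0.0087, 0, 0, 0, -1],
  [0, 0, 0, 0, 0, 0, -1],
  [0, 0, 0, 0, 0, 0, -1],
  [0, 0, 0, 0, 0, 0, -1],
  [0, 0, 0, 0, 0, 0, -1],
])

```text
t: 21.6
tcp_pos: [0.5024, -0.1655, 0.2217]
tcp_rot: [-2.975, -0.282, -0.798]
ft_force: [0.2, 0.9, -3.3]
opening: 0.0257
finger_force: 50.0
```

```bash
python3 go.py narrow .03 -0.0005 .0002
```

```text
target [ 0.5192 -0.1623  0.1927] shift [ 0.056  0.011 -0.096] turn [0. 0. 0.]
t 21.6 F [ 0.2  0.9 -3.3] M [-0.15  0.73  0.01] open 0.0257 ff 49.957062005996704 q [-0.68 -0.47  2.14  0.43  1.15  0.59]
```

Emit:
arm_command([
  [0.008, 0.0016, -0.0139, 0, 0, 0, -1],
  [0.008, 0.0016, -0.0139, 0, 0, 0, -1],
  [0.008, 0.0016, -0.0139, 0, 0, 0, -1],
  [0.008, 0.0016, -0.0139, 0, 0, 0, -1],
  [0.008, 0.0016, -0.0139, 0, 0, 0, -1],
  [0.008, 0.0016, -0.0139, 0, 0, 0, -1],
  [0.008, 0.0016, -0.0139, 0, 0, 0, -1],
  [0, 0, 0, 0, 0, 0, -1],
  [0, 0, 0, 0, 0, 0, -0.1],
  [0, 0, 0, 0, 0, 0, -0.1],
])

```text
t: 22.6
tcp_pos: [0.5197, -0.1624, 0.1934]
tcp_rot: [-2.975, -0.282, -0.8]
ft_force: [-0.1, 0.4, 0.4]
opening: 0.0374
finger_force: 0.0
```

```bash
python3 go.py narrow .045 0 .0002
```

```text
target [ 0.5123 -0.1636  0.206 ] shift [-0.025 -0.004  0.042] turn [0.001 0.001 0.   ]
t 22.6 F [-0.1  0.4  0.4] M [-0.07  0.37 -0.05] open 0.0374 ff 0.0 q [-0.65 -0.4   2.14  0.44  1.07  0.59]
```

Emit:
arm_command([
  [-0.022, -0.004, 0.038, 0, 0, 0, -0.1],
  [-0.022, -0.004, 0.038, 0, 0, 0, -0.1],
  [-0.022, -0.004, 0.038, 0, 0, 0, -0.1],
  [0, 0, 0, 0, 0, 0, -1],
  [0, 0, 0, 0, 0, 0, -1],
  [0, 0, 0, 0, 0, 0, -1],
  [0, 0, 0, 0, 0, 0, -1],
  [0, 0, 0, 0, 0, 0, -1],
  [0, 0, 0, 0, 0, 0, -1],
  [0, 0, 0, 0, 0, 0, -1],
], grip_force=10)

```text
t: 23.6
tcp_pos: [0.4994, -0.1656, 0.2263]
tcp_rot: [-2.975, -0.282, -0.797]
ft_force: [0.7, -0.4, -0.4]
opening: 0.0005
finger_force: 0.0
```

```bash
python3 go.py narrow .023 0.0003 .0002; cat > spine.py <<'E'
from h import *
import sys
B=(R.from_euler('z',10.85,degrees=True)*R.from_euler('y',-30,degrees=True)).as_matrix()
for n in("top","side"):
    p,d=camera(n);cv2.imwrite(f"pics/{n}{sys.argv[1]}.png",p);P=pts(n,d);hsv=cv2.cvtColor(p,cv2.COLOR_BGR2HSV)
    red=((hsv[...,0]<7)|(hsv[...,0]>170))&(hsv[...,1]>110)
    for c,w in(((.5502,-.242,.167),16),((.5344,-.1596,.167),11)):
        Q=(P-np.array(c))@B*1000;i=red&(abs(Q[...,0])<68)&(abs(Q[...,1])<w)&(abs(Q[...,2])<60)
        if i.sum()>10: print(n,"spine z",i.sum(),np.round(np.percentile(Q[i][:,2],[5,50,95]),1))
        for s in(-1,1):
            j=i&(s*Q[...,0]>35)
            if j.sum()>10: print("   end",s,np.round(np.median(Q[j][:,2]),1))
E
python3 spine.py 7
```

```text
target [ 0.5233 -0.1615  0.1871] shift [ 0.08   0.014 -0.131] turn [-0. -0.  0.]
t 23.6 F [ 0.7 -0.4 -0.4] M [-0.09  0.4   0.01] open 0.0005 ff 0.0 q [-0.69 -0.48  2.13  0.43  1.17  0.59]
top spine z 476 [-2.1  1.1  4.3]
   end -1 1.1
   end 1 1.4
top spine z 282 [-1.8  1.3  4.8]
   end -1 1.1
   end 1 1.4
side spine z 876 [-2.5  0.6  3.7]
   end -1 0.3
   end 1 0.9
side spine z 273 [-2.8  0.5  3.9]
   end -1 0.5
   end 1 0.2
```

Both spines stand about 1 mm proud. I finish with a gentle confirming push on the medium book, then retreat.

Emit:
arm_command([
  [0.0165, 0.003, -0.027, 0, 0, 0, -1],
  [0.0165, 0.003, -0.027, 0, 0, 0, -1],
  [0.0165, 0.003, -0.027, 0, 0, 0, -1],
  [0.0165, 0.003, -0.027, 0, 0, 0, -1],
  [0.014, 0.002, -0.023, 0, 0, 0, -1],
  [0.0016, 0.0003, -0.0029, 0, 0, 0, -1],
  [0.0016, 0.0003, -0.0029, 0, 0, 0, -1],
  [0.0016, 0.0003, -0.0029, 0, 0, 0, -1],
  [0.0016, 0.0003, -0.0029, 0, 0, 0, -1],
  [0, 0, 0, 0, 0, 0, -1],
])

```text
t: 24.7
tcp_pos: [0.5243, -0.1613, 0.1853]
tcp_rot: [-2.976, -0.285, -0.794]
ft_force: [-36.6, 2.9, 28.5]
opening: 0.0005
finger_force: 21.3
```

```bash
python3 go.py narrow .02 0.0003 .0002
```

```text
target [ 0.5248 -0.1612  0.1845] shift [ 0.002  0.    -0.003] turn [ 0.001 -0.001 -0.001]
t 24.7 F [-36.6   2.9  28.5] M [1.02 3.65 0.95] open 0.0005 ff 21.31340362597257 q [-0.64 -0.37  2.14  0.44  1.05  0.59]
```

Firm contact at 20.8 mm, so the medium book is home. I retreat now.

Emit:
arm_command([
  [-0.01, -0.002, 0.018, 0, 0, 0, -1],
  [-0.05, -0.01, 0.09, 0, 0, 0, -1],
  [-0.05, -0.01, 0.09, 0, 0, 0, -1],
  [-0.05, -0.01, 0.09, 0, 0, 0, -1],
  [-0.05, 0, 0.09, 0, 0, 0, -1],
  [-0.05, 0, 0.09, 0, 0, 0, -0.5],
  [0, 0, 0, 0, 0, 0, -0.5],
  [0, 0, 0, 0, 0, 0, -0.5],
  [0, 0, 0, 0, 0, 0, -0.5],
  [0, 0, 0, 0, 0, 0, -0.5],
])

```text
t: 25.7
tcp_pos: [0.4472, -0.1702, 0.3223]
tcp_rot: [-2.974, -0.281, -0.794]
ft_force: [-0.2, 0.6, 0.9]
opening: 0.0229
finger_force: 0.0
```

```bash
python3 spine.py 8; python3 go.py narrow .02 | tail -1; python3 -c "
import cv2,numpy as np
a=cv2.imread('pics/top8.png')[90:330,90:430];b=cv2.imread('pics/side8.png')[140:400,130:430]
o=np.zeros((600,800,3),np.uint8);a=cv2.resize(a,(425,300));b=cv2.resize(b,(346,300));o[:300,:425]=a;o[:300,430:776]=b
c=cv2.resize(cv2.imread('pics/top0.png')[90:330,90:430],(425,300));o[300:,:425]=c;cv2.imwrite('pics/final.png',o)"
```

```text
top spine z 498 [-2.6  1.   4.8]
   end -1 1.0
   end 1 0.7
top spine z 352 [-2.2  1.1  4.7]
   end -1 1.4
   end 1 0.7
side spine z 871 [-2.6  0.8  3.7]
   end -1 1.0
   end 1 1.0
side spine z 461 [-2.5  0.7  3.7]
   end -1 0.7
   end 1 0.5
t 25.8 F [-0.5 -0.2  0.8] M [-0.05  0.35 -0.03] open 0.0232 ff 0.0 q [-0.8  -0.64  2.07  0.43  1.42  0.59]
```

View pics/final.png

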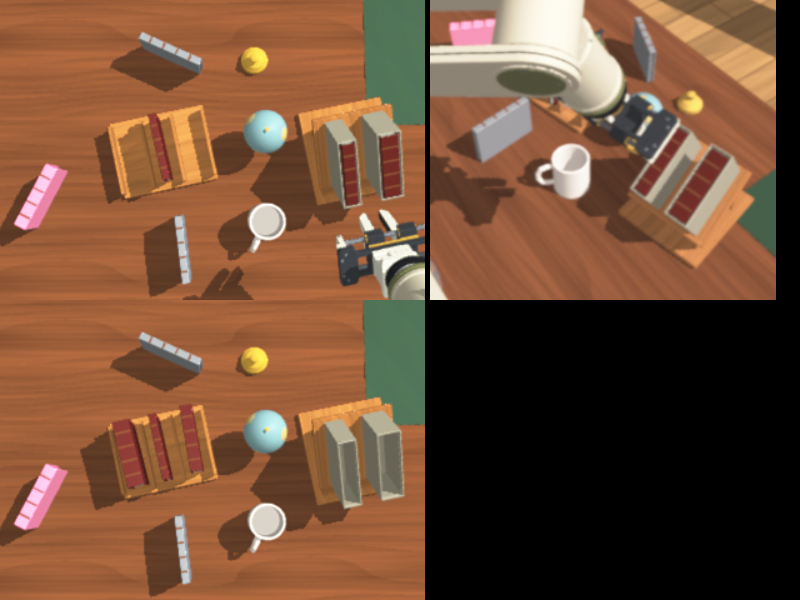

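The final picture shows both books flush in their cases at about (348,165) and (388,160). The slim book still stands in the rack at (160,148), and the globe, mug and paperweight are where they were at the start.

```bash
python3 -c "
from rig import *
print(finish_job())"
```

```text
the job is handed in; nothing more can be done
None
```

The thick and medium books are fully home in the wide and narrow cases, each about 1 mm proud; the slim book still stands in the rack, nothing else was disturbed, the gripper is clear, and the job was handed in at about 26 s.

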